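# Open a ratchet book rack to make room for a binder

### The job

Make room in the book rack for the black binder: press down the orange release lever on the sliding bookend and, keeping it pressed, push the bookend back along its toothed bar, away from the books, until it is fully back against the two end stops. Then let go, so that the lever springs up and the bookend is locked there. Only press and push: pick nothing up, and leave the books standing and everything else on the desk where it is.

Things in the scene. Friction and masses are not known exactly. Their poses are not given: they have to be found in the camera images.
- rack: Ratchet book rack, fixed to the desk: two wooden slats (tops 24 mm up) with a toothed steel bar between them, 140 mm deep. Origin on the desk. The bar lies along the rack's own y axis at x = 0, from y = -235 to +215 mm. Fixed end plate at y = +197 mm, 150 mm tall; the books stand against it. The sliding bookend opens towards the rack's own -y.
- slide (a joint): Position of the sliding bookend, in m: 0 = nearest the books, 0.130 = fully back (its rails meet the two dark end stops). Starts at 0 to 0.045. The book side of its upright plate is at rack y = 0.064 - value. Unless the lever is held down the ratchet blocks it going back, whatever the push; with the lever down it slides with about 3 N. Towards the books it clicks along with a few newtons.
- release (a joint): Angle of the orange release lever, in rad: 0 = sprung up (the pawl drops into the teeth and locks; 0.05 if it rests on a tooth's flank), 0.32 = fully down. The pawl is clear of the teeth above about 0.14. 2 to 5 N on the pad hold it down; it springs up by itself when let go.
- lever_pad (a point): Middle of the top face of the orange lever pad (moves with bookend and lever). Pad 46 mm wide across the bar, 50 mm long along it, outside the plate, between plate and bridge. At rest it slopes up (0.42 rad) from its hinge towards the plate: top 35 mm above the desk beside the bridge, 45 mm at this point, 55 mm at the free end. Fully down it is nearly level, top 31 to 37 mm above the desk.
- lever_hinge (a point): Axis of the lever's hinge pin, 28 mm above the desk, under the bridge, 10 mm beyond the bridge's near face as seen from the books; moves with the bookend. The pad's middle is 32 mm from it towards the books; the steel pawl sticks out 46 mm beyond it on the other side.
- bridge (a point): Middle of the upper edge of the near face of the bridge, a grey cross bar over the lever's hinge, part of the bookend: 72 mm wide, 18 mm thick, 46 to 70 mm above the desk. The face looks towards the books; fingertips standing on the pressed pad, about 36 mm above the desk, push the bookend back against it. 82 mm of free space between it and the upright plate.
- plate_top (a point): Middle of the top edge of the sliding bookend's upright grey plate, 138 mm above the desk; the plate is 142 mm wide and 4 mm thick.
- book_blue: blue ring binder, 50 mm thick, 150 deep, 185 tall, next to the fixed end, loose, standing on the slats. Origin at the middle of its underside.
- book_red: dark red book, 40 thick, 142 deep, 172 tall, middle of the row, loose, standing on the slats. Origin at the middle of its underside.
- book_green: green book, 32 thick, 146 deep, 190 tall, nearest the sliding bookend, loose, standing on the slats. Origin at the middle of its underside.
- binder: black ring binder lying flat on the desk to the right, 215 x 185 x 52 mm: the one that room is being made for (it is not loaded now). Loose. Origin at the middle of its underside.
- mug: white mug, 80 mm across, 92 tall, handle to one side; stands about 155 mm in front of or behind the rack's bar. Loose. Origin at the middle of its underside.
- stapler: blue and black stapler, 150 x 38 x 56 mm, on the other side of the rack from the mug, lying along the bar. Loose. Origin at the middle of its underside.
- marker: yellow highlighter lying down, 118 x 25 x 17 mm, on the desk behind the rack. Loose. Origin at the middle of its underside.
- pen_cup: dark round cup with pens, 76 mm across, 100 tall (pens to 170), at the back right. Loose. Origin at the middle of its underside.
- laptop: Open black laptop, fixed, at the left of the desk: base 235 x 330 mm, screen to 235 mm above the desk. Origin under the middle of its base.
Mind the look-alikes: they are no part of the job. Leave any pink look-alike of the book_green alone.

How it is judged (in metres and radians):
On the way, in this order (a step that is already met when the one before it is completed fails the run):
1. the release lever is held down (pawl clear of the teeth) before the bookend has gone anywhere (value of joint release above 0.12 rad and distance of plate_top from where it was at the start of the episode below 0.025 m), for 0.1 s.
2. the bookend is pushed fully back, to within 6 mm of the end stops (value of joint slide above 0.124 m), for 0.2 s.
At the end, for the whole second after the job is handed in: The sliding bookend is within 6 mm of fully back (joint slide above 0.124 m) and at rest, the lever has sprung up (joint release below 0.06 rad) so that the ratchet is locked, and the books, binder, mug, stapler, marker and pen cup stand upright, at rest and within 30 mm of where they were (value of joint slide above 0.124 m and value of joint release below 0.06 rad and velocity of joint slide between -0.01 and 0.01 m/s and distance of each of book_blue, book_red, book_green, binder, mug, stapler, marker, pen_cup from where it was at the start of the episode below 0.03 m and angle between each of book_blue, book_red, book_green, binder, mug, stapler, marker, pen_cup's own z axis and vertical below 0.12 rad and linear speed of each of book_blue, book_red, book_green, binder, mug, stapler, marker, pen_cup below 0.02 m/s); the robot touches nothing.
It fails at once if something loose was picked up (raised more than 20 mm) (height (world z) of any of book_blue, book_red, book_green above 0.044 m or height (world z) of any of binder, mug, stapler, marker, pen_cup above 0.02 m).
It fails at once if a book, or another loose thing, was shoved more than 40 mm or tipped (distance of any of book_blue, book_red, book_green, binder, mug, stapler, marker, pen_cup from where it was at the start of the episode above 0.04 m or angle between any of book_blue, book_red, book_green, binder, mug, stapler, marker, pen_cup's own z axis and vertical above 0.35 rad).
It also fails if it takes over 40 s, if anything falls off the work surface, if the arm or the gripper's body presses on something with over 40 N, if the wrist force passes 120 N, or if a joint passes its speed limit or range.

### The arm

A 7-joint arm with a two-finger parallel gripper is mounted at the origin on the work surface. World frame = base frame: x ahead of the robot, y to its left, z up, the work surface at z = 0. Lengths are in m, angles in degrees, forces in N, time in s.
With the tool pointing down it reaches from about 0.4 to 0.875 m from the base axis. Payload 6.5 kg.
Tool frame: the origin (TCP) lies between the finger pads; the fingertips stand 25 mm ahead of it and the grasp point (between the pads) lies 6 mm ahead of it; z points along the fingers, y is the direction in which the jaws open and shut (so a half turn about z gives the same grasp; the last joint's range is limited). The gripper opens to 85 mm and grips with 20 to 120 N. Pads are 22 mm wide; open, the fingers measure 114 mm over their backs; the gripper's body (76 mm by 85 mm) begins 54 mm behind the grasp point. The pads swing forward as they close: fully open they stand 13 mm farther back than shut.
Start: joints at [71.666, 30.733, -0.252, 88.115, 0.149, 61.152, -4.079], TCP at [0.163, -0.629, 0.256] pointing down, gripper open.
Joint ranges: [-154.64, 154.64], [-21.42, 123.67], [-72.66, 72.17], [13.99, 137.28], [-74.86, 254.86], [10.95, 109.41], [-158.01, 158.01]. Speed limits (degrees/s): [136.94, 136.94, 180, 180, 180, 180, 180].

### API

Orientations are given as a 3x3 rotation matrix whose columns are the frame's x, y, z axes.
In Python, from cell import arm gives the robot as it stands.
- The arm moves only by the tool arm_command, never from a script. Its argument "motion" is text: rows parted by semicolons, each of 7 numbers parted by spaces: the shift along the tool's x, y, z normalised to -1 to 1, where 1 is 15 cm, then the turn, a rotation vector about the tool's x, y, z normalised to -1 to 1, where 1 is 180 degrees, then the closure, from -1 (fully open) to 1 (shut). A call has 1 to 12 rows; each row is the pose to reach, as a shift and turn from the pose commanded when the call began, along the tool's axes at that moment, turning the shorter way round; what a row does not reach only later rows make up. A row lasts 1/10 s, in which the tool goes at most 50 mm and 8.59 degrees, less where a joint would pass 70% of its speed; a pose out of reach is approached as far as the arm can. A call with a number of a shift or a turn outside -1 to 1 is refused whole. A call with a gripper value outside its range is refused whole. The fingers move at their own pace and stop on an object; "grip_force" is the grip in N (left out, the last holds). Time passes only in rows, so rows that repeat a pose let the fingers close. It gives the time, the measured TCP pose, the force and the opening at its end, in the units of the state.
- arm.get_state(): the state, without advancing time (a new reading comes with each control period).
- arm.read_camera(name): name is "side" or "top"; returns the picture (384x512x3 uint8, red, green, blue); there is no depth.
- arm.calibration(name): a dict with "fx", "fy", "cx", "cy" (pixels), "k1" (the pictures are not rectified: a ray, as slopes to the right and down, at radius r is drawn at 1 + k1 r^2 times it, then the intrinsics apply), "pose" (4x4, takes a point from camera to world coordinates). Camera axes: x right, y up, looking along -z (the intrinsics and any distortion apply to the point x, -y, -z); pixel columns grow to the right and rows downward; lengths in m; the calibration is good to about 2 mm. A picture is of the moment at which its call begins. calibration takes no time and is no camera call.
- arm.sign_off(): hands the job in, once; it reports no verdict.
Trained networks look in the newest picture that a camera, given by its name, has taken for a name from the list of things; names that differ only in an ending like _2 or _b are one class to them, and where a whole thing is asked for, a point or a joint stands for the part that bears it (a point fixed in the world has none). Each returns a list of dicts, best first, with "p" (0 to 1); they miss things now and then, are a little off and sometimes report something else, mostly with a low value. They report only what shows in the picture. A call takes as long as a camera call. They do not tell look-alikes from the thing itself.
- arm.find_in(camera, label): "point" ([x, y, z] in m, in world coordinates, good to about 4 mm: the middle of the surface that is visible of it).
- arm.trace(camera, label): "region" (384x512 bool, what is visible of it).
- arm.tip_of(camera, label): "point" ([x, y, z] in m, in world coordinates, good to about 4 mm: a listed point, or the origin of a listed thing).
The state is a dict: "time_s": time; "joints": joint angles; "joint_velocities": joint speeds; "effort": joint torques, N m; "eef_pos": TCP position; "ee_rot": TCP orientation; "wrist_force": force on the tool from outside, world axes, zero at the start; "torque": the same for the moment, N m; "grip_width": finger opening in m.
Only numpy, scipy, OpenCV 4.12 (cv2) and the standard library are available. Lean on these libraries where they do the work, as an engineer would, in place of code of your own. Each camera call takes 0.05 s, during which the arm holds its last target.

## Working session

There is one attempt and no reset: what is moved stays moved. The work goes in short steps, Python scripts to look and compute and a tool call to move; the robot and the scene stay as the last step left them, time stands still between calls to the robot, and variables do not carry over. Pictures are saved under pics/ and viewed, and the job is handed in when it is done.

Besides the shell and the picture viewer there is one more tool, called in YAML: its name, and indented under it one key for each argument. arm_command: Moves the arm, as the interface text tells. Its arguments: {"type":"object","properties":{"motion":{"type":"string"},"grip_force":{"type":"number"}},"required":["motion"]}

```bash
mkdir -p pics
python3 - <<'E'
from cell import arm
import cv2,numpy as np
s=arm.get_state();print(s['time_s'],s['eef_pos'],s['ee_rot'],s['grip_width'])
for c in ['side','top']:
    im=arm.read_camera(c);cv2.imwrite(f'pics/{c}0.png',im[:,:,::-1])
    print(c,arm.calibration(c))
    for l in ['lever_pad','bridge','plate_top','lever_hinge','rack','book_green']:
        print(l,[(np.round(d['point'],3),round(d['p'],2)) for d in arm.tip_of(c,l)][:3])
E
```

```text
0.0 [ 0.16303439 -0.62861282  0.25540731] [[ 9.67956364e-01  2.51117874e-01 -5.39526554e-04]
 [ 2.51118432e-01 -9.67954941e-01  1.66311497e-03]
 [-1.04599498e-04 -1.74530778e-03 -9.99998471e-01]] 0.08540001142445373
side {'fx': 360.6887087603561, 'fy': 360.6887087603561, 'cx': 253.9030548579257, 'cy': 189.6274347010957, 'k1': -0.10403817437795614, 'pose': array([[ 0.98407774,  0.12844989, -0.12284801,  0.41119982],
       [-0.17758326,  0.73945167, -0.64936539, -0.71044675],
       [ 0.00742925,  0.66084177,  0.75048848,  1.03156021],
       [ 0.        ,  0.        ,  0.        ,  1.        ]])}
lever_pad [(array([ 0.593, -0.051,  0.046]), 0.63)]
bridge [(array([ 0.587, -0.076,  0.065]), 0.79)]
plate_top [(array([0.612, 0.01 , 0.134]), 0.72), (array([ 0.465,  0.62 , -0.001]), 0.36)]
lever_hinge [(array([ 0.584, -0.086,  0.026]), 0.78)]
rack [(array([ 0.604, -0.015,  0.005]), 0.93), (array([ 0.68 , -0.351,  0.002]), 0.41)]
book_green [(array([0.624, 0.059, 0.024]), 0.88), (array([0.345, 0.139, 0.001]), 0.8), (array([ 0.342, -0.198, -0.001]), 0.59)]
top {'fx': 496.24964422261996, 'fy'
[... 172 characters left out ...]
      2.58398222e-01],
       [-9.99943449e-01, -1.04337105e-02,  2.05827396e-03,
         7.89601158e-02],
       [ 4.05038978e-04,  1.56037136e-01,  9.87751106e-01,
         1.94818673e+00],
       [ 0.00000000e+00,  0.00000000e+00,  0.00000000e+00,
         1.00000000e+00]])}
lever_pad [(array([ 0.59 , -0.053,  0.042]), 0.66)]
bridge [(array([ 0.585, -0.07 ,  0.071]), 0.73)]
plate_top [(array([0.61 , 0.007, 0.143]), 0.84)]
lever_hinge [(array([ 0.582, -0.082,  0.024]), 0.62), (array([ 0.449, -0.028, -0.001]), 0.55)]
rack [(array([ 0.601, -0.02 ,  0.002]), 0.95)]
book_green [(array([ 0.338, -0.199, -0.   ]), 0.92), (array([0.624, 0.064, 0.021]), 0.65), (array([0.343, 0.144, 0.   ]), 0.58)]
```

View pics/side0.png

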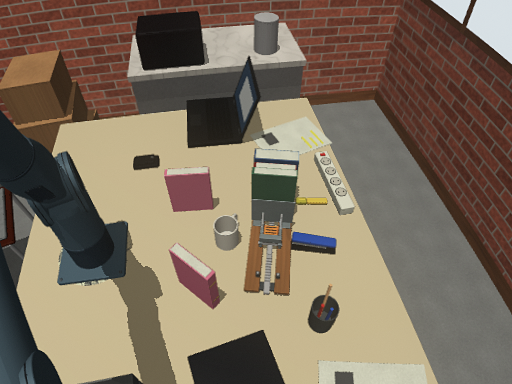

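View pics/top0.png

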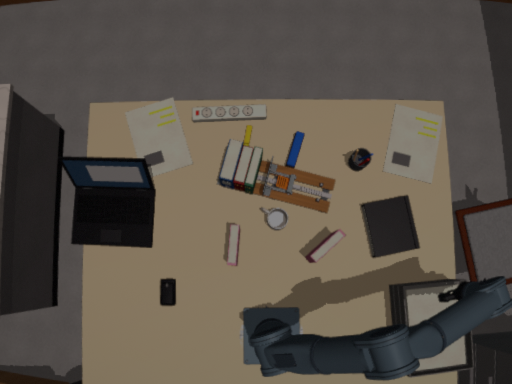

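The green, blue and red books are in the rack. The pink look-alikes stand free on the desk at side pixels (188,188) and (195,275). The only orange lever candidate is at side (271,230), top (283,182). The yellow highlighter and the papers aren't levers. Next I'll check this in close crops with a fitted rack model.

```bash
cat > h.py <<'E'
from cell import arm
import cv2,numpy as np
def proj(c,P):
    k=arm.calibration(c);T=np.linalg.inv(k['pose']);p=T[:3,:3]@np.asarray(P,float)+T[:3,3]
    u=np.array([p[0],-p[1]])/-p[2];u=u*(1+k['k1']*(u@u))
    return np.array([k['fx']*u[0]+k['cx'],k['fy']*u[1]+k['cy']])
def overlay(c,im,ox,oy,yaw,s,box,name,sc=6):
    x0,y0,x1,y1=box
    o=cv2.resize(np.ascontiguousarray(im[y0:y1,x0:x1,::-1]),None,fx=sc,fy=sc,interpolation=cv2.INTER_CUBIC)
    R=np.array([[np.cos(yaw),-np.sin(yaw)],[np.sin(yaw),np.cos(yaw)]])
    def W(x,y,z): return np.r_[R@[x,y]+[ox,oy],z]
    def poly(pts,col):
        q=np.array([(proj(c,W(*p))-[x0,y0]+.5)*sc for p in pts]);cv2.polylines(o,[q.astype(int)],True,col,1)
    B=.060-s-.082 # bridge face y
    poly([(-.036,B,.07),(.036,B,.07),(.036,B-.018,.07),(-.036,B-.018,.07)],(255,255,0))
    poly([(-.071,.064-s,.138),(.071,.064-s,.138),(.071,.06-s,.138),(-.071,.06-s,.138)],(0,255,0))
    poly([(-.023,B-.0,.035),(.023,B-.0,.035),(.023,B+.046,.055),(-.023,B+.046,.055)],(0,0,255))
    poly([(-.07,-.235,.024),(.07,-.235,.024),(.07,.215,.024),(-.07,.215,.024)],(255,0,255))
    cv2.imwrite(name,o)
    return W
E
python3 - <<'E'
from h import *
P={}
obs={'lever_pad':[(.593,-.051,.046),(.59,-.053,.042)],'bridge':[(.587,-.076,.065),(.585,-.07,.071)],'plate_top':[(.612,.01,.134),(.61,.007,.143)],'lever_hinge':[(.584,-.086,.026),(.582,-.082,.024)],'rack':[(.604,-.015,.005),(.601,-.02,.002)]}
from scipy.optimize import least_squares
def loc(s):return {'lever_pad':-s-.0,'bridge':-.022-s,'plate_top':.062-s,'lever_hinge':-.032-s,'rack':0}
def f(v):
    ox,oy,yaw,s=v;l=loc(s);r=[]
    for k in obs:
        for o in obs[k]:
            r+=[ox-np.sin(yaw)*l[k]-o[0],oy+np.cos(yaw)*l[k]-o[1]]
    r.append((yaw+.28)*.03)
    return r
q=least_squares(f,[.6,-.02,-.28,.02]);print(q.x)
for c,b,sc in [('side',(235,140,345,300),4),('top',(215,130,345,220),6)]:
    im=arm.read_camera(c);overlay(c,im,*q.x,b,f'pics/ov_{c}.png',sc)
E
```

```text
[ 0.60267249 -0.01755213 -0.29350272  0.03601442]
```

View pics/ov_side.png

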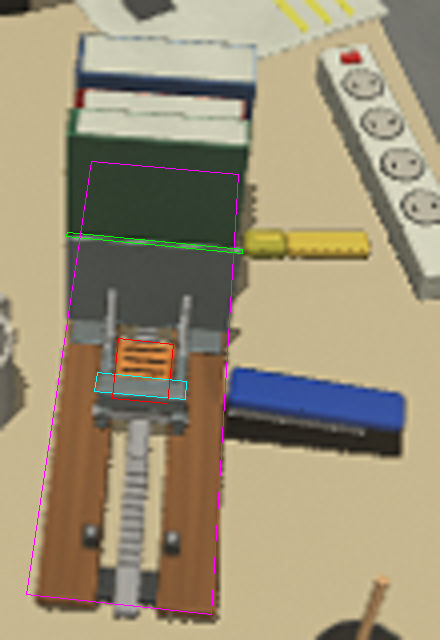

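View pics/ov_top.png

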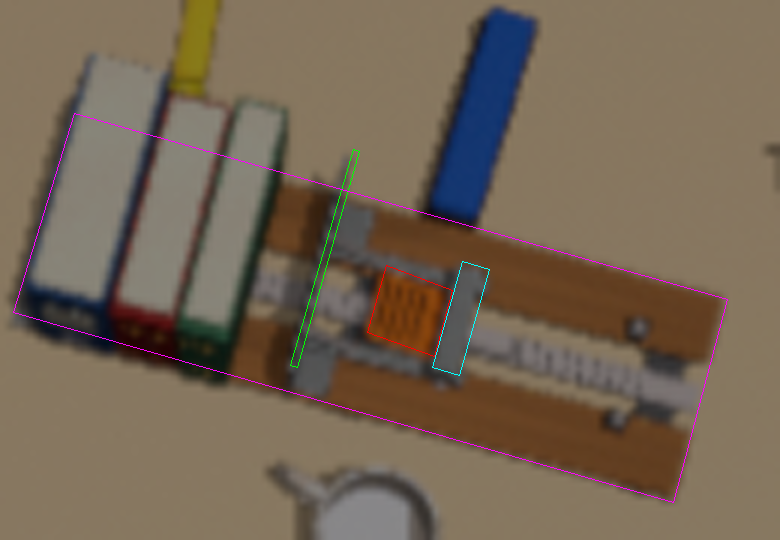

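The model overlay fits in both views, and the orange pad is boxed correctly at top-crop (410,310). The pad middle comes out at about (0.592, -0.052), slide about 0.036, bar direction (0.289, 0.957). I'll lift, turn the jaw axis onto the bar and shut the gripper.

arm_command:
  motion: "0 0 -0.4 0 0 0.174 1;0 0 -0.4 0 0 0.174 1;0 0 -0.4 0 0 0.174 1;0 0 -0.4 0 0 0.174 1;0 0 -0.4 0 0 0.174 1"
  grip_force: 30

```text
time_s: 1.3
eef_pos: [0.1633, -0.6291, 0.3164]
ee_rot: [[0.957, -0.289, -0.0], [-0.289, -0.957, -0.0], [-0.0, 0.0, -1.0]]
wrist_force: [-0.9, -0.3, 0.1]
grip_width: 0.0125
```

arm_command:
  motion: "0.325 -0.9 0 0 0 0 1;0.325 -0.9 0 0 0 0 1;0.325 -0.9 0 0 0 0 1;0.325 -0.9 0 0 0 0 1"

```text
time_s: 1.7
eef_pos: [0.2544, -0.5088, 0.3163]
ee_rot: [[0.961, -0.277, 0.003], [-0.277, -0.961, 0.003], [0.002, -0.004, -1.0]]
wrist_force: [-0.4, -0.4, -0.5]
grip_width: -0.0001
```

arm_command:
  motion: "0.325 -0.9 0 0 0 0 1;0.325 -0.9 0 0 0 0 1;0.325 -0.9 0 0 0 0 1;0.325 -0.9 0 0 0 0 1"

```text
time_s: 2.1
eef_pos: [0.339, -0.3937, 0.3164]
ee_rot: [[0.961, -0.277, 0.002], [-0.277, -0.961, 0.002], [0.001, -0.003, -1.0]]
wrist_force: [0.3, -0.1, 0.6]
grip_width: 0.0001
```

arm_command:
  motion: "0.325 -0.9 0 0 0 0 1;0.325 -0.9 0 0 0 0 1;0.325 -0.9 0 0 0 0 1;0.325 -0.9 0 0 0 0 1"

```text
time_s: 2.5
eef_pos: [0.424, -0.2785, 0.3165]
ee_rot: [[0.961, -0.277, 0.002], [-0.277, -0.961, 0.002], [0.001, -0.003, -1.0]]
wrist_force: [0.4, 0.1, 0.6]
grip_width: 0.0
```

arm_command:
  motion: "0.325 -0.9 0 0 0 0 1;0.325 -0.9 0 0 0 0 1;0.325 -0.9 0 0 0 0 1;0.325 -0.9 0 0 0 0 1"

```text
time_s: 2.9
eef_pos: [0.5091, -0.163, 0.3164]
ee_rot: [[0.961, -0.278, 0.002], [-0.278, -0.961, 0.003], [0.001, -0.003, -1.0]]
wrist_force: [-0.5, -0.1, 0.2]
grip_width: 0.0002
```

arm_command:
  motion: "0.25 -0.85 0 0 0 0 1;0.25 -0.85 0 0 0 0 1;0.25 -0.85 0 0 0 0 1;0.25 -0.85 0 0 0 0 1;0.25 -0.85 0 0 0 0 1;0.25 -0.85 0 0 0 0 1"

```text
time_s: 3.5
eef_pos: [0.5779, -0.0599, 0.3161]
ee_rot: [[0.957, -0.291, -0.001], [-0.291, -0.957, -0.001], [-0.0, 0.002, -1.0]]
wrist_force: [0.4, 0.8, -0.4]
grip_width: -0.0001
```

```bash
cat > m.py <<'E'
from h import *
def rep(tag):
    s=arm.get_state();print(s['time_s'],s['eef_pos'],np.round(s['joints'],1),s['wrist_force']);print(np.round(s['ee_rot'],3))
    yaw=-.2935;R=np.array([[np.cos(yaw),-np.sin(yaw)],[np.sin(yaw),np.cos(yaw)]])
    o=np.array([.6027,-.01755]);print('rack-local tcp',R.T@(s['eef_pos'][:2]-o))
    for c,b,sc in [('side',(215,130,345,300),3.5),('top',(215,110,375,250),5)]:
        im=arm.read_camera(c);x0,y0,x1,y1=b
        cv2.imwrite(f'pics/{tag}_{c}.png',cv2.resize(im[y0:y1,x0:x1,::-1],None,fx=sc,fy=sc,interpolation=cv2.INTER_CUBIC))
        for l in ['lever_pad','bridge','plate_top','lever_hinge']:
            for d in arm.tip_of(c,l)[:1]:
                p=np.array(d['point']);print(c,l,np.round(p,3),round(d['p'],2),'local',np.round(R.T@(p[:2]-o),3))
E
python3 -c "
from m import *
rep('a')"
```

```text
3.5 [ 0.57786129 -0.05990918  0.31608981] [  10.9   21.3  -12.4   94.6    5.    64.8 -109.7] [ 0.44764239  0.82309415 -0.38534477]
[[ 0.957 -0.291 -0.001]
 [-0.291 -0.957 -0.001]
 [-0.     0.002 -1.   ]]
rack-local tcp [-0.01152185 -0.04773373]
side lever_pad [ 0.593 -0.055  0.045] 0.74 local [ 0.002 -0.039]
side bridge [ 0.587 -0.071  0.066] 0.57 local [ 0.001 -0.056]
side plate_top [ 0.469  0.621 -0.   ] 0.69 local [-0.312  0.573]
side lever_hinge [ 0.588 -0.083  0.027] 0.81 local [ 0.005 -0.067]
top lever_pad [ 0.592 -0.052  0.045] 0.57 local [-0.    -0.036]
top bridge [ 0.588 -0.071  0.067] 0.59 local [ 0.001 -0.055]
top plate_top [0.611 0.011 0.139] 0.75 local [-0.     0.029]
top lever_hinge [ 0.584 -0.086  0.025] 0.75 local [ 0.002 -0.071]
```

View pics/a_side.png

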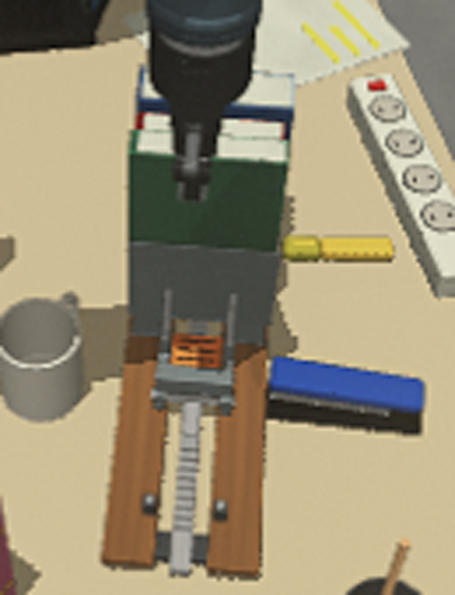

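arm_command:
  motion: "0.083 -0.08 0 0 0 0 1;0.083 -0.08 0.2 0 0 0 1;0.083 -0.08 0.4 0 0 0 1;0.083 -0.08 0.6 0 0 0 1;0.083 -0.08 0.8 0 0 0 1;0.083 -0.08 0.9 0 0 0 1;0.083 -0.08 0.9 0 0 0 1;0.083 -0.08 0.9 0 0 0 1"

```text
time_s: 4.8
eef_pos: [0.5946, -0.0492, 0.1823]
ee_rot: [[0.957, -0.289, 0.001], [-0.289, -0.957, -0.0], [0.001, -0.0, -1.0]]
wrist_force: [-0.2, 0.3, 0.5]
grip_width: -0.0002
```

arm_command:
  motion: "0 0 0.15 0 0 0 1;0 0 0.3 0 0 0 1;0 0 0.4 0 0 0 1;0 0 0.5 0 0 0 1;0 0 0.5 0 0 0 1;0 0 0.5 0 0 0 1"

```text
time_s: 5.4
eef_pos: [0.5943, -0.0493, 0.1068]
ee_rot: [[0.957, -0.289, 0.001], [-0.289, -0.957, 0.0], [0.001, -0.0, -1.0]]
wrist_force: [0.9, -0.6, 0.3]
grip_width: 0.0001
```

```bash
python3 -c "
from m import *
rep('b')"
```

```text
5.4 [ 0.59433258 -0.04927802  0.10677987] [   8.2   37.1  -10.6  101.7    9.6   42.  -114.2] [ 0.90331461 -0.57888662  0.29826747]
[[ 0.957 -0.289  0.001]
 [-0.289 -0.957  0.   ]
 [ 0.001 -0.    -1.   ]]
rack-local tcp [ 0.00116945 -0.03279197]
side lever_pad [ 0.592 -0.052  0.046] 0.72 local [-0.001 -0.036]
side bridge [ 0.588 -0.073  0.062] 0.64 local [ 0.002 -0.058]
side plate_top [0.611 0.012 0.134] 0.59 local [-0.001  0.031]
side lever_hinge [ 0.468  0.624 -0.001] 0.2 local [-0.315  0.575]
top lever_pad [ 0.466  0.623 -0.001] 0.44 local [-0.316  0.574]
top bridge [ 0.589 -0.068  0.07 ] 0.66 local [ 0.002 -0.052]
top plate_top [0.611 0.006 0.14 ] 0.71 local [0.001 0.025]
top lever_hinge [ 0.584 -0.083  0.026] 0.77 local [ 0.001 -0.069]
```

View pics/b_side.png

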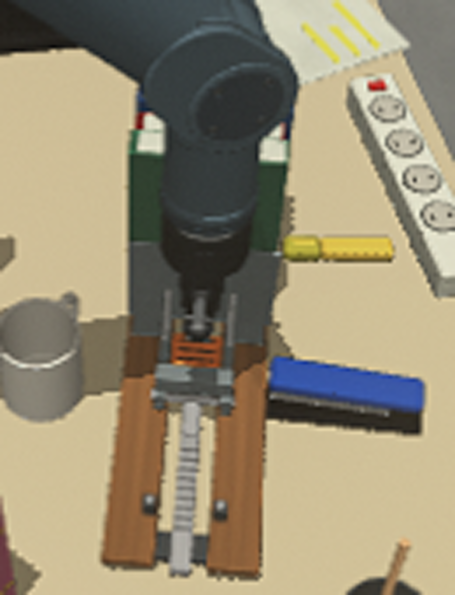

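View pics/b_top.png

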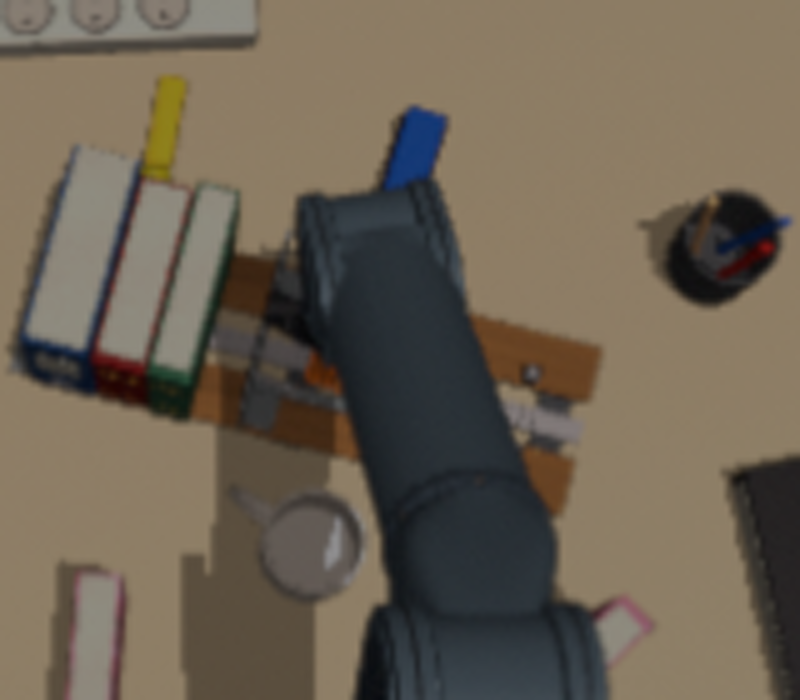

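The fingertips are centred over the pad and clear of the plate, braces and books. Now I'll press.

arm_command:
  motion: "0 0.02 0.1 0 0 0 1;0 0.02 0.18 0 0 0 1;0 0.02 0.22 0 0 0 1;0 0.02 0.25 0 0 0 1;0 0.02 0.27 0 0 0 1;0 0.02 0.27 0 0 0 1"

```text
time_s: 6.5
eef_pos: [0.5929, -0.0521, 0.0656]
ee_rot: [[0.957, -0.288, -0.0], [-0.288, -0.957, -0.0], [-0.0, 0.0, -1.0]]
wrist_force: [-1.3, 0.5, 3.2]
grip_width: -0.0
```

arm_command:
  motion: "0 0 0.01 0 0 0 1;0 0 0.02 0 0 0 1;0 0 0.03 0 0 0 1;0 0 0.03 0 0 0 1"

```text
time_s: 6.9
eef_pos: [0.5934, -0.0522, 0.0615]
ee_rot: [[0.957, -0.289, 0.001], [-0.289, -0.957, -0.0], [0.001, -0.0, -1.0]]
wrist_force: [1.2, 0.1, 3.6]
grip_width: 0.0001
```

arm_command:
  motion: "0 0 0.01 0 0 0 1;0 0.02 0.01 0 0 0 1;0 0.04 0.01 0 0 0 1;0 0.06 0.01 0 0 0 1;0 0.08 0.01 0 0 0 1;0 0.1 0.01 0 0 0 1;0 0.12 0.01 0 0 0 1;0 0.14 0.01 0 0 0 1;0 0.16 0.01 0 0 0 1;0 0.16 0.01 0 0 0 1"

```text
time_s: 7.9
eef_pos: [0.5869, -0.0759, 0.0603]
ee_rot: [[0.957, -0.289, 0.002], [-0.289, -0.957, -0.0], [0.002, -0.0, -1.0]]
wrist_force: [1.5, 0.8, 4.6]
grip_width: 0.0001
```

```bash
python3 -c "
from m import *
rep('c')"
```

```text
7.9 [ 0.58689299 -0.0758983   0.06025456] [  10.2   40.9   -9.8  103.1   10.8   36.8 -112.7] [1.48760789 0.78450213 4.56318118]
[[ 0.957 -0.289  0.002]
 [-0.289 -0.957 -0.   ]
 [ 0.002 -0.    -1.   ]]
rack-local tcp [ 0.00174936 -0.06042619]
side lever_pad [ 0.589 -0.065  0.037] 0.45 local [ 0.    -0.049]
side bridge [ 0.583 -0.089  0.066] 0.65 local [ 0.002 -0.074]
side plate_top [ 0.605 -0.006  0.134] 0.74 local [-0.001  0.011]
side lever_hinge [ 0.58  -0.098  0.028] 0.87 local [ 0.001 -0.084]
top lever_pad [ 0.591 -0.065  0.036] 0.46 local [ 0.002 -0.049]
top bridge [ 0.583 -0.089  0.064] 0.84 local [ 0.002 -0.074]
top plate_top [ 0.604 -0.008  0.137] 0.49 local [-0.001  0.01 ]
```

View pics/c_side.png

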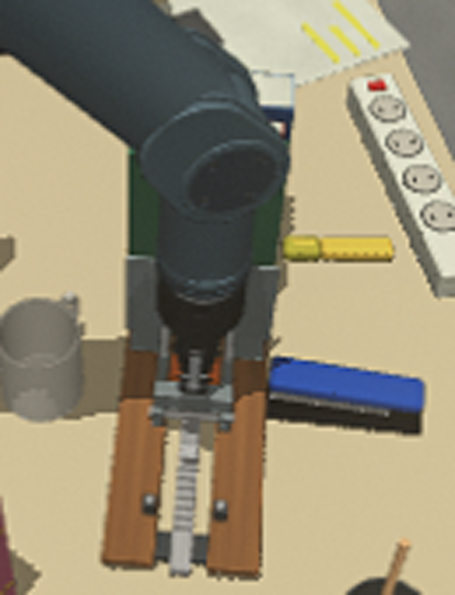

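The bookend has moved about 16 mm with the lever down, so the lever is doing its job. I'll keep pushing.

arm_command:
  motion: "-0.005 0.06 0 0 0 0 1;-0.005 0.12 0 0 0 0 1;-0.005 0.18 0 0 0 0 1;-0.005 0.24 0 0 0 0 1;-0.005 0.3 0 0 0 0 1;-0.005 0.35 0 0 0 0 1;-0.005 0.4 0 0 0 0 1;-0.005 0.43 0 0 0 0 1;-0.005 0.46 0 0 0 0 1;-0.005 0.48 0 0 0 0 1;-0.005 0.49 0 0 0 0 1;-0.005 0.49 0 0 0 0 1"

```text
time_s: 9.6
eef_pos: [0.5667, -0.1462, 0.0607]
ee_rot: [[0.957, -0.289, 0.006], [-0.289, -0.957, -0.001], [0.006, -0.001, -1.0]]
wrist_force: [5.1, 0.0, 4.0]
grip_width: 0.0
```

arm_command:
  motion: "0 0.01 0 0 0 0 1;0 0.02 0 0 0 0 1;0 0.03 0 0 0 0 1;0 0.03 0 0 0 0 1"

```text
time_s: 10.0
eef_pos: [0.5655, -0.1503, 0.0607]
ee_rot: [[0.957, -0.289, 0.006], [-0.289, -0.957, -0.001], [0.006, -0.001, -1.0]]
wrist_force: [6.4, 0.2, 3.8]
grip_width: 0.0002
```

```bash
python3 -c "
from m import *
rep('d')"
```

```text
10.0 [ 0.56549482 -0.15026069  0.06074205] [  18.    40.4  -10.1  104.3   11.2   36.  -105.6] [6.38604073 0.20551765 3.83624377]
[[ 0.957 -0.289  0.006]
 [-0.289 -0.957 -0.001]
 [ 0.006 -0.001 -1.   ]]
rack-local tcp [ 0.0027796  -0.13779922]
side lever_pad [ 0.604 -0.017  0.003] 0.64 local [0.001 0.   ]
side bridge [ 0.561 -0.164  0.066] 0.62 local [ 0.002 -0.152]
side plate_top [ 0.579 -0.085  0.136] 0.85 local [-0.003 -0.071]
side lever_hinge [ 0.559 -0.174  0.03 ] 0.58 local [ 0.003 -0.162]
top lever_pad [ 0.568 -0.14   0.037] 0.62 local [ 0.002 -0.128]
top bridge [ 0.563 -0.166  0.071] 0.67 local [ 0.005 -0.153]
top plate_top [ 0.584 -0.083  0.138] 0.64 local [ 0.001 -0.068]
top lever_hinge [ 0.559 -0.176  0.024] 0.52 local [ 0.004 -0.165]
```

View pics/d_side.png

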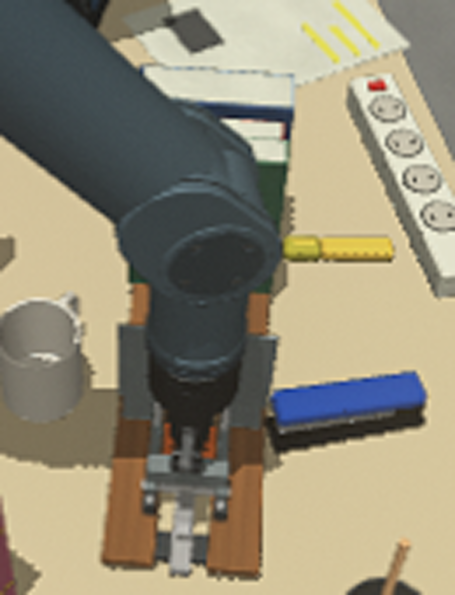

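The rails now look to be at the stops, but the stapler has turned. The plate edge must have brushed it. I'll measure its shift before going on.

```bash
cat > st.py <<'E'
from h import *
def ray(c,uv,z):
    k=arm.calibration(c);u=np.array([(uv[0]-k['cx'])/k['fx'],(uv[1]-k['cy'])/k['fy']]);w=u.copy()
    for _ in range(20): w=u/(1+k['k1']*(w@w))
    d=k['pose'][:3,:3]@np.array([w[0],-w[1],-1]);o=k['pose'][:3,3];return o+d*(z-o[2])/d[2]
def blue(c,im):
    h=cv2.cvtColor(im,cv2.COLOR_RGB2HSV);m=((h[...,0]>105)&(h[...,0]<130)&(h[...,1]>170)&(h[...,2]>60)).astype(np.uint8)
    n,l,s,ce=cv2.connectedComponentsWithStats(m)
    x0,y0,x1,y1=(285,215,345,265) if c=='side' else (275,120,315,180)
    b=[i for i in range(1,n) if x0<ce[i][0]<x1 and y0<ce[i][1]<y1];
    if not b: return None
    i=max(b,key=lambda i:s[i][4]);ys,xs=np.where(l==i)
    r=cv2.minAreaRect(np.c_[xs,ys].astype(np.float32))
    return s[i][4],np.round(ce[i],1),[np.round(ray(c,p,.05)[:2],3) for p in cv2.boxPoints(r)],np.round(ray(c,r[0],.05),3)
E
python3 - <<'E'
from st import *
for c in ['side','top']:
    print(c,'start',blue(c,cv2.imread(f'pics/{c}0.png')[:,:,::-1]))
    im=arm.read_camera(c);print('now',blue(c,im));cv2.imwrite(f'pics/e_{c}.png',im[:,:,::-1])
    for l in ['stapler','mug']:
        print(l,[(np.round(d['point'],3),round(d['p'],2)) for d in arm.tip_of(c,l)][:2])
E
```

```text
side start (np.int32(121), array([302.9, 236.2]), [array([ 0.657, -0.092]), array([ 0.668, -0.065]), array([ 0.768, -0.105]), array([ 0.756, -0.131])], array([ 0.712, -0.099,  0.05 ]))
now (np.int32(151), array([303.8, 243.6]), [array([ 0.658, -0.102]), array([ 0.764, -0.105]), array([ 0.758, -0.136]), array([ 0.653, -0.133])], array([ 0.708, -0.119,  0.05 ]))
stapler [(array([ 0.723, -0.123, -0.   ]), 0.9)]
mug [(array([ 0.448, -0.025,  0.004]), 0.57)]
top start (np.int32(257), array([294.8, 148.9]), [array([ 0.661, -0.065]), array([ 0.792, -0.108]), array([ 0.783, -0.136]), array([ 0.652, -0.093])], array([ 0.721, -0.101,  0.05 ]))
now (np.int32(249), array([298.7, 149. ]), [array([ 0.785, -0.098]), array([ 0.787, -0.128]), array([ 0.652, -0.133]), array([ 0.651, -0.103])], array([ 0.718, -0.115,  0.05 ]))
stapler [(array([ 0.729, -0.117,  0.001]), 0.81), (array([ 0.559, -0.174,  0.026]), 0.24)]
mug [(array([ 0.452, -0.025, -0.001]), 0.78)]
```

View pics/e_top.png

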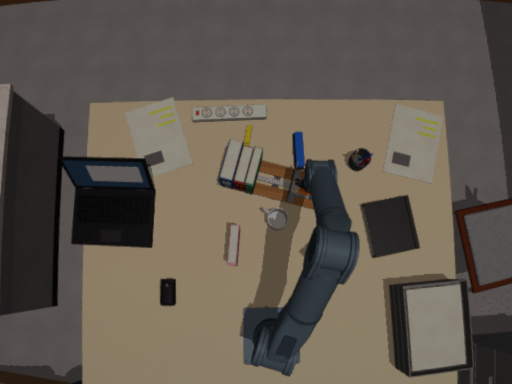

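The stapler has moved about 15–20 mm, still inside the 30 mm limit. I'll creep on in small steps until the push force shows the stops.

arm_command:
  motion: "0 0.01 0 0 0 0 1;0 0.02 0 0 0 0 1;0 0.02 0 0 0 0 1;0 0.02 0 0 0 0 1"

```text
time_s: 11.2
eef_pos: [0.565, -0.1521, 0.0608]
ee_rot: [[0.958, -0.288, 0.006], [-0.288, -0.958, 0.0], [0.006, -0.002, -1.0]]
wrist_force: [6.8, 2.4, 3.3]
grip_width: -0.0001
```

arm_command:
  motion: "0 0.01 0 0 0 0 1;0 0.02 0 0 0 0 1;0 0.02 0 0 0 0 1;0 0.02 0 0 0 0 1"

```text
time_s: 11.6
eef_pos: [0.5649, -0.1522, 0.0608]
ee_rot: [[0.958, -0.286, 0.007], [-0.286, -0.958, 0.003], [0.006, -0.005, -1.0]]
wrist_force: [8.0, 8.6, 2.5]
grip_width: -0.0
```

```bash
python3 -c "
from m import *
from st import blue
rep('f')
for c in ['side','top']: print(blue(c,arm.read_camera(c)))"
```

```text
11.6 [ 0.56492067 -0.15219004  0.06078267] [  18.5   40.4  -10.4  104.3   11.1   35.9 -105. ] [7.99632734 8.64004928 2.54891378]
[[ 0.958 -0.286  0.007]
 [-0.286 -0.958  0.003]
 [ 0.006 -0.005 -1.   ]]
rack-local tcp [ 0.00278817 -0.13981218]
side lever_pad [ 0.567 -0.142  0.042] 0.46 local [ 0.002 -0.129]
side bridge [ 0.564 -0.167  0.065] 0.87 local [ 0.006 -0.154]
side plate_top [ 0.584 -0.083  0.132] 0.79 local [ 0.001 -0.068]
side lever_hinge [ 0.556 -0.179  0.025] 0.8 local [ 0.002 -0.168]
top lever_pad [ 0.571 -0.143  0.035] 0.36 local [ 0.006 -0.13 ]
top bridge [ 0.562 -0.163  0.069] 0.75 local [ 0.003 -0.151]
top plate_top [ 0.584 -0.085  0.142] 0.76 local [ 0.001 -0.07 ]
top lever_hinge [ 0.554 -0.178  0.026] 0.65 local [-0.    -0.167]
(np.int32(153), array([305. , 243.5]), [array([ 0.657, -0.104]), array([ 0.791, -0.105]), array([ 0.785, -0.135]), array([ 0.653, -0.134])], array([ 0.721, -0.12 ,  0.05 ]))
(np.int32(247), array([298.8, 149.1]), [array([ 0.785, -0.098]), array([ 0.788, -0.128]), array([ 0.652, -0.134]), array([ 0.65 , -0.105])], array([ 0.718, -0.116,  0.05 ]))
```

View pics/f_side.png

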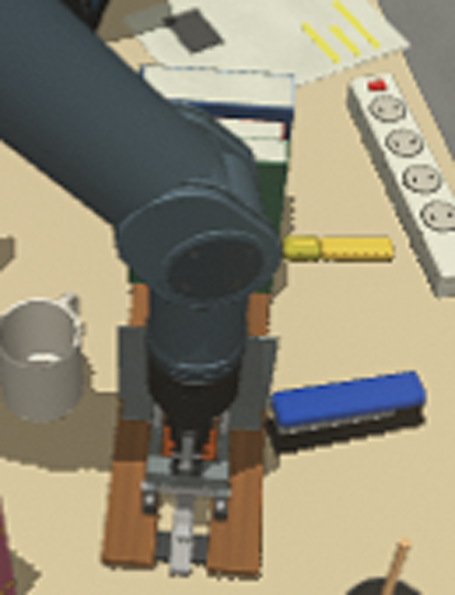

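It's at a hard stop: no further motion at about 10 N, with the rails against the dark stops at crop (150,500) and (222,500). I'll ease the push and lift straight up.

arm_command:
  motion: "0 -0.01 0 0 0 0 1;0 -0.02 -0.02 0 0 0 1;0 -0.02 -0.05 0 0 0 1;0 -0.03 -0.08 0 0 0 1;0 -0.04 -0.12 0 0 0 1;0 -0.05 -0.2 0 0 0 1;0 -0.05 -0.3 0 0 0 1;0 -0.05 -0.45 0 0 0 1;0 -0.05 -0.6 0 0 0 1;0 -0.05 -0.8 0 0 0 1;0 -0.05 -1 0 0 0 1;0 -0.05 -1 0 0 0 1"

```text
time_s: 13.4
eef_pos: [0.5658, -0.149, 0.2153]
ee_rot: [[0.957, -0.289, 0.008], [-0.289, -0.957, -0.002], [0.008, -0.0, -1.0]]
wrist_force: [0.9, -0.3, -0.4]
grip_width: 0.0002
```

arm_command:
  motion: "0 0 -0.3 0 0 0 1;0 0.2 -0.5 0 0 0 1;0 0.5 -0.5 0 0 0 1;0 0.8 -0.5 0 0 0 1;0 1 -0.5 0 0 0 1;0 1 -0.5 0 0 0 1"

```text
time_s: 14.0
eef_pos: [0.5168, -0.2979, 0.2851]
ee_rot: [[0.955, -0.297, -0.002], [-0.297, -0.955, -0.003], [-0.001, 0.004, -1.0]]
wrist_force: [-0.7, -0.7, 0.1]
grip_width: -0.0003
```

```bash
python3 -c "
from m import *
from st import blue
rep('g')
for c in ['side','top']:
  im=arm.read_camera(c);print(blue(c,im));cv2.imwrite(f'pics/h_{c}.png',im[:,:,::-1])
  overlay(c,im,.6027,-.01755,-.2935,.130,(235,140,345,300) if c=='side' else (215,130,345,220),f'pics/hov_{c}.png',4 if c=='side' else 6)
  print([(np.round(d['point'],3),round(d['p'],2)) for d in arm.tip_of(c,'stapler')][:2])"
```

```text
14.0 [ 0.51676819 -0.29793366  0.28505642] [ 33.1  24.3 -10.1  94.4   4.9  61.7 -85.8] [-0.71957525 -0.68266519  0.12770983]
[[ 0.955 -0.297 -0.002]
 [-0.297 -0.955 -0.003]
 [-0.001  0.004 -1.   ]]
rack-local tcp [-0.00114092 -0.29325411]
side lever_pad [ 0.566 -0.146  0.047] 0.37 local [ 0.002 -0.133]
side bridge [ 0.562 -0.166  0.065] 0.69 local [ 0.004 -0.154]
side lever_hinge [ 0.558 -0.178  0.028] 0.64 local [ 0.004 -0.166]
top lever_pad [0.648 0.141 0.027] 0.64 local [-0.002  0.165]
top bridge [ 0.562 -0.164  0.068] 0.97 local [ 0.004 -0.152]
top plate_top [ 0.587 -0.086  0.14 ] 0.7 local [ 0.004 -0.07 ]
(np.int32(171), array([305.5, 243.6]), [array([ 0.657, -0.104]), array([ 0.791, -0.105]), array([ 0.785, -0.137]), array([ 0.653, -0.135])], array([ 0.721, -0.12 ,  0.05 ]))
[(array([ 0.72 , -0.122, -0.002]), 0.74)]
(np.int32(248), array([298.8, 149.1]), [array([ 0.785, -0.098]), array([ 0.788, -0.128]), array([ 0.652, -0.134]), array([ 0.65 , -0.105])], array([ 0.718, -0.116,  0.05 ]))
[(array([ 0.728, -0.116, -0.002]), 0.95)]
```

View pics/hov_side.png

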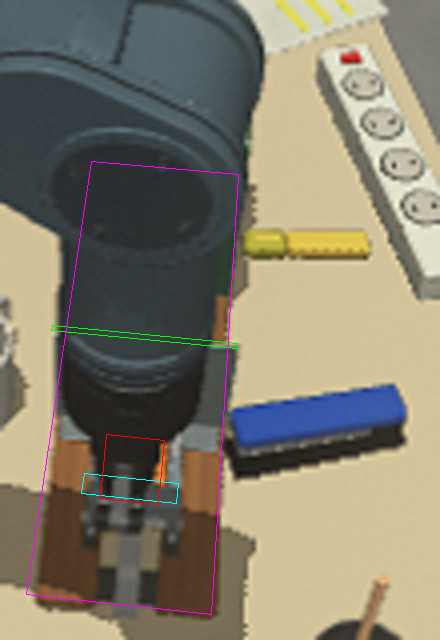

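View pics/h_top.png

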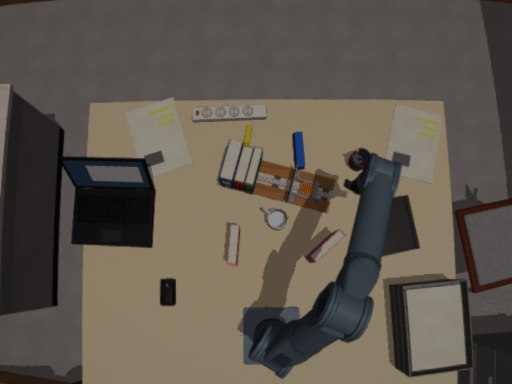

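The bookend sits at the stops and all the objects are standing. I'll move aside for one clear look at the lever.

arm_command:
  motion: "-0.3 0.3 -0.1 0 0 0 1;-0.6 0.6 -0.1 0 0 0 1;-0.8 0.9 -0.1 0 0 0 1;-0.8 0.9 -0.1 0 0 0 1;-0.8 0.9 -0.1 0 0 0 1;-0.8 0.9 -0.1 0 0 0 1"

```text
time_s: 15.3
eef_pos: [0.3659, -0.3867, 0.3]
ee_rot: [[0.957, -0.29, 0.001], [-0.29, -0.957, -0.0], [0.0, -0.0, -1.0]]
wrist_force: [0.1, 0.4, -0.5]
grip_width: -0.0004
```

```bash
python3 -c "
from m import *
rep('i')
for c in ['side','top']:
  im=arm.read_camera(c)
  overlay(c,im,.6027,-.01755,-.2935,.130,(235,140,345,300) if c=='side' else (215,130,345,220),f'pics/iov_{c}.png',4 if c=='side' else 6)
  for l in ['stapler','mug','book_green','pen_cup','marker']: print(l,[(np.round(d['point'],3),round(d['p'],2)) for d in arm.tip_of(c,l)][:3])"
```

```text
15.3 [ 0.36592033 -0.38666873  0.29997468] [ 47.7  16.8  -7.3 102.9   2.4  60.4 -67.3] [ 0.09357727  0.415605   -0.46460886]
[[ 0.957 -0.29   0.001]
 [-0.29  -0.957 -0.   ]
 [ 0.    -0.    -1.   ]]
rack-local tcp [-0.11986666 -0.42183555]
side lever_pad [ 0.565 -0.145  0.046] 0.78 local [ 0.001 -0.133]
side bridge [ 0.564 -0.165  0.063] 0.73 local [ 0.005 -0.152]
side plate_top [ 0.584 -0.081  0.135] 0.83 local [ 0.    -0.066]
side lever_hinge [ 0.56  -0.175  0.028] 0.88 local [ 0.005 -0.163]
top lever_pad [ 0.566 -0.146  0.042] 0.74 local [ 0.002 -0.134]
top bridge [ 0.562 -0.164  0.071] 0.82 local [ 0.003 -0.152]
top plate_top [ 0.585 -0.084  0.14 ] 0.76 local [ 0.002 -0.069]
top lever_hinge [ 0.557 -0.176  0.026] 0.75 local [ 0.002 -0.165]
stapler [(array([ 0.72 , -0.125,  0.   ]), 0.61)]
mug [(array([ 0.447, -0.022,  0.003]), 0.66)]
book_green [(array([0.622, 0.061, 0.02 ]), 0.55), (array([ 0.337, -0.197, -0.002]), 0.41)]
pen_cup [(array([ 0.681, -0.351,  0.001]), 0.92), (array([ 0.558, -0.18 ,  0.029]), 0.52)]
marker [(array([ 0.774,  0.088, -0.002]), 0.49), (array([ 0.683, -0.351, -0.   ]), 0.16)]
stapler [(array([ 0.725, -0.118, -0.001]), 0.59)]
mug [(array([ 0.45 , -0.025,  0.001]), 0.94)]
book_green [(array([ 0.338, -0.199, -0.   ]), 0.81), (array([0.625, 0.068, 0.024]), 0.79), (array([0.344, 0.14 , 0.001]), 0.71)]
pen_cup [(array([ 0.676, -0.354, -0.003]), 0.87)]
marker [(array([0.778, 0.088, 0.   ]), 0.4)]
```

View pics/iov_side.png

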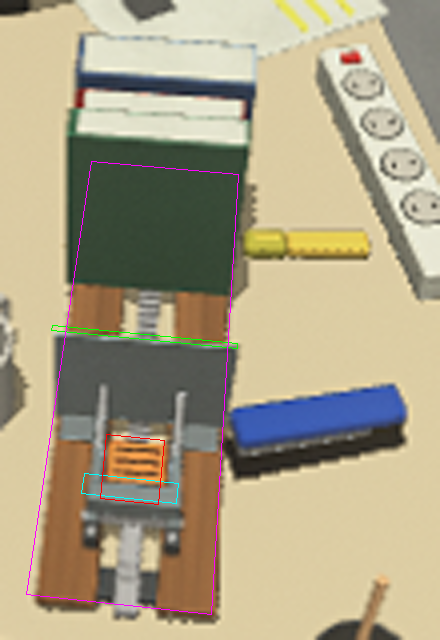

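View pics/iov_top.png

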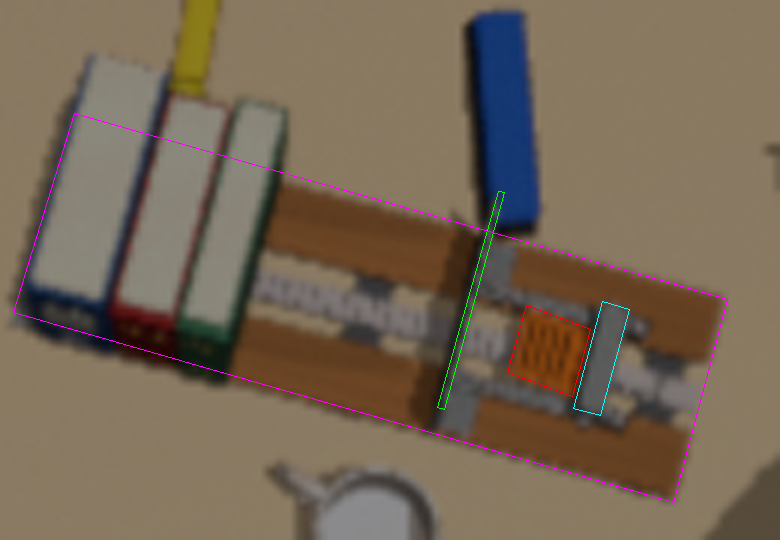

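```bash
python3 -c "
from cell import arm
print(arm.sign_off())"
```

```text
the job is handed in; nothing more can be done
None
```

I pressed the orange lever with the shut fingertips and pushed the bookend back against its bridge until it stopped. It did not move any further at about 10 N. I then lifted off and the lever came back up.

- **Bookend:** In the last pictures the rack model drawn at slide 0.130 with the lever up closely matches both views. The bridge reads at rack y ≈ -0.152, which is the end-stop position.
- **Lever:** The pad middle reads 42–46 mm above the desk, its sprung-up height.
- **Time and contact:** The arm was clear of everything when I handed in, at about 16 s.
- **Stapler (went wrong):** I didn't leave everything where it was. The bookend's plate brushed the stapler during the push, turned it by about 20° and shifted its middle about 15–20 mm. The top camera gives 15 mm and the side camera about 20 mm. It is still upright and inside the 30 mm limit, so I left it alone.
- **Books, mug, marker and pen cup:** The books, mug and marker look unmoved in the pictures. I have no starting position measured for the pen cup, but it is upright and shows no visible shift.
- **Binder:** I did not measure it separately, and it was partly hidden by the arm in some views.
- **Sideways force:** I also saw an unexplained sideways wrist force of about 6–8 N near the end of the push, well under the limits.

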